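# Free the ratchet pawl and let the specimen tray down

### The arm

A 7-joint arm with a two-finger parallel gripper is mounted at the origin on the work surface. World frame = base frame: x ahead of the robot, y to its left, z up, the work surface at z = 0. Lengths are in m, angles in rad, forces in N, time in s.
With the tool pointing down it reaches from about 0.425 to 0.8 m from the base axis. Payload 8.3 kg.
Tool frame: the origin (TCP) lies at the centre of the arm's flange, where the gripper is bolted on; the fingertips stand 173 mm ahead of it and the grasp point (between the pads) lies 155 mm ahead of it; y points along the fingers, x is the direction in which the jaws open and shut, and the axes are right-handed (so a half turn about y gives the same grasp; the last joint's range is limited). The gripper opens to 85 mm and grips with 20 to 120 N. Pads are 22 mm wide; open, the fingers measure 114 mm over their backs; the gripper's body (76 mm by 85 mm) begins 54 mm behind the grasp point. The pads swing forward as they close: fully open they stand 13 mm farther back than shut.
Start: joints at [-1.29, 0.383, 0.016, 1.37, -0.006, 1.388, -0.046], TCP at [0.211, 0.588, 0.405] pointing down, gripper open.
Joint ranges: [-2.95, 2.95], [-0.25, 2.06], [-1.52, 1.56], [0.18, 2.33], [-1.44, 4.58], [0.02, 2.06], [-3.01, 3.01]. Speed limits (rad/s): [2.39, 2.39, 3.01, 3.01, 3.14, 3.14, 3.14].

### API

Orientations are given as a unit quaternion [w, x, y, z].
In Python, from workcell import bot, vision gives the robot as it stands.
- The arm moves only by the tool play_rows, never from a script. Its argument "deltas" is a list of rows, each a list of 3 entries, a list of its own where there are three numbers: the closure, from 0 (fully open) to 1 (shut), then the shift along the tool's x, y, z in cm, then the turn about the tool's y in rad. A call has 1 to 12 rows; each row shifts and turns the commanded pose from where the row before left it, along the tool's axes as they then stand; what a row does not reach is not made up. A row lasts 1/12 s, in which the tool goes at most 41.7 mm and 7.16 degrees, less where a joint would pass 70% of its speed; a pose out of reach is approached as far as the arm can. A call is refused whole if a number of a shift passes 4.17 or a number of a turn 0.125, either way. A call with a gripper value outside its range is refused whole. The fingers move at their own pace and stop on an object; "grip_force" is the grip in N (left out, the last holds). Time passes only in rows, so rows that do not move let the fingers close. It gives the time, the measured TCP pose, the force and the opening at its end, in the units of the state.
- bot.get_state(): the state, without advancing time (a new reading comes with each control period).
- vision.snapshot(name): name is "side" or "top" or "wrist"; returns the picture (400x640x3 uint8, red, green, blue); there is no depth.
- vision.camera_params(name): a dict with "camera_matrix" (3x3 intrinsics, pixels), "R" (3x3) and "t" (3): a world point X has camera coordinates R X + t. Camera axes: x right, y down, z forward; pixel columns grow to the right and rows downward; lengths in m; the calibration is good to about 2 mm. A picture is of the moment at which its call begins: read the wrist's pose just before it. camera_params takes no time and is no camera call; for the wrist camera it gives the pose at the moment of the call.
- bot.finish_job(): hands the job in, once; it reports no verdict.
The state is a dict: "time": time; "q": joint angles; "qvel": joint speeds; "effort": joint torques, N m; "eef_pos": TCP position; "tool_rot": TCP orientation; "ft_force": force on the tool from outside, world axes, zero at the start; "ft_torque": the same for the moment, N m; "width": finger opening in m.
Only numpy, scipy, OpenCV 4.12 (cv2) and the standard library are available. Lean on these libraries where they do the work, as an engineer would, in place of code of your own. Each camera call takes 0.05 s, during which the arm holds its last target. There are 200 camera calls.

### The job

The cast on the small ratchet lift has to come down. Take the steel rod from its rest, slip one end into the guard channel under the pawl's tail and lever the tail gently up (with the rod, not the fingers, and never with more than 8 N, for the pawl bends) until it lets go; hold it there while the tray sinks by itself all the way to the bottom. Then draw the rod out and lay it back in both notches of its rest, leaving everything else on the bench where it is.

Things in the scene. Friction and masses are not known exactly. Their poses are not given: they have to be found in the camera images.
- lift: Small tray lift bolted down: base plate 320 x 160 x 12 mm (x -100 to +220), two white masts 334 mm high, between them a toothed steel rack that carries a white tray with a red-brown ammonite cast. Origin: on the table top below the toothed face of the rack. z up; +x leads to the tray; towards -x stick out the pawl's tail, a level or bent-up steel bar, and the grey guard channel under it.
- mouth (a point): Middle of the open -x end of the guard channel, 9 mm above its floor (floor 130 mm above the table); at x -115, y 0, z 139 mm in the lift's frame, same axes. The channel runs 75 mm in (+x), is 36 mm wide inside, open above, its side walls end 146 mm above the table. The tail lies over its middle line and ends about 10 mm inside the mouth. A post 30 mm square stands under it, from 25 mm in.
- carriage (a joint): Height (m) of tray and rack: 0 = all the way down, about 0.106 at the start, held by the pawl. With the pawl held clear it sinks by itself, damped, at 20 to 45 mm/s. The pawl's tail (14 mm wide, 10 mm thick, pin 85 mm in from its end) is bent up differently on each lift: 20 mm in from its end its underside starts 20 to 44 mm above the channel floor; this is not measured.
- rest: Black plastic rod rest fixed to the table: base 160 x 70 x 6 mm, two blocks 18 mm thick at x -60 and +60 mm, each with an upward notch 28 mm wide, its floor 30 mm and its wall tops 44 mm above the table. Origin on the table under its centre; x along the rod, z up. The 100 mm between the blocks are free for fingers.
- rod_mid (a point): Centre of the loose rod, 0.1 kg, both ends alike: steel bar 12 x 12 x 180 mm with a black rubber grip 64 long x 14 wide x 26 mm high at its middle; x along the rod, z up; starts in the rest, 36 mm above the table. Under the tail 20 mm from its end, it meets 1 to 4 N of spring; 14 to 21 mm of lift clears the teeth, a hard stop follows 3 to 6 mm later. Let go, the pawl springs back.
Not all that is in view belongs to the job. What is shaped like the part that bears rod_mid but white is not meant. Of the things shaped like the rest, the black one is meant.

How it is judged:
By the outcome, as a careful person would: the job done as asked, in the order asked, and still so for the second after the job is handed in, with the robot touching nothing.
It also fails if it takes over 67 s, if anything falls off the work surface, if the arm or the gripper's body presses on something with over 40 N, if the wrist force passes 120 N, or if a joint passes its speed limit or range.

## Working session

There is one attempt and no reset: what is moved stays moved. The work goes in short steps, Python scripts to look and compute and a tool call to move; the robot and the scene stay as the last step left them, time stands still between calls to the robot, and variables do not carry over. Pictures are saved under pics/ and viewed, about 8 in all and at most 12, crops included, and the job is handed in when it is done.

Besides the shell and the picture viewer there is one more tool, called after "Emit:" as name([rows], argument=value, ...), one row to a line, values as JSON. play_rows: Moves the arm, as the interface text tells. Its arguments: {"type":"object","properties":{"deltas":{"type":"array"},"grip_force":{"type":"number"}},"required":["deltas"]}

```bash
mkdir -p pics; ls; python3 - <<'E'
from workcell import bot, vision
import cv2
for n in("top","side"):
    cv2.imwrite(f"pics/{n}0.png",vision.snapshot(n)[:,:,::-1])
    p=vision.camera_params(n);print(n,p)
print(bot.get_state())
E
```

```text
pics
top {'camera_matrix': array([[505.55672743,   0.        , 310.38853447],
       [  0.        , 505.55672743, 194.34202092],
       [  0.        ,   0.        ,   1.        ]]), 'R': array([[-0.01213511, -0.99982975, -0.01389996],
       [-0.99198119,  0.01378642, -0.12563141],
       [ 0.12580165,  0.01226395, -0.99197961]]), 't': array([0.23257996, 0.51324125, 1.29400156])}
side {'camera_matrix': array([[367.94662742,   0.        , 319.10419704],
       [  0.        , 367.94662742, 196.31098263],
       [  0.        ,   0.        ,   1.        ]]), 'R': array([[ 0.69317844,  0.72076413,  0.00164802],
       [ 0.46955221, -0.44984403, -0.75971118],
       [-0.54683122,  0.52738924, -0.65025858]]), 't': array([-0.50306032, -0.08688471,  1.17598304])}
{'time': 0.1, 'q': array([-1.28990271,  0.38414879,  0.01636456,  1.37103142, -0.00631736,
        1.38817808, -0.04649679]), 'qvel': array([-0.00035537, -0.002284  , -0.00188002, -0.00377468,  0.00045499,
        0.00045444, -0.00061379]), 'effort': array([ 3.59525671e-03, -6.29139018e+01,  8.47954843e-01, -3.72760534e+01,
        1.69011718e-02,  1.02829913e-02, -6.02020509e-05]), 'eef_pos': array([0.21056741, 0.58831119, 0.40378979]), 'tool_rot': array([-0.57779144,  0.5784919 ,  0.40663033, -0.40762232]), 'ft_force': array([ 0.67234578, -0.32042141,  0.38718986]), 'ft_torque': array([-0.02509529, -0.01202984, -0.03142294]), 'width': 0.0854861918951398}
```

View pics/top0.png

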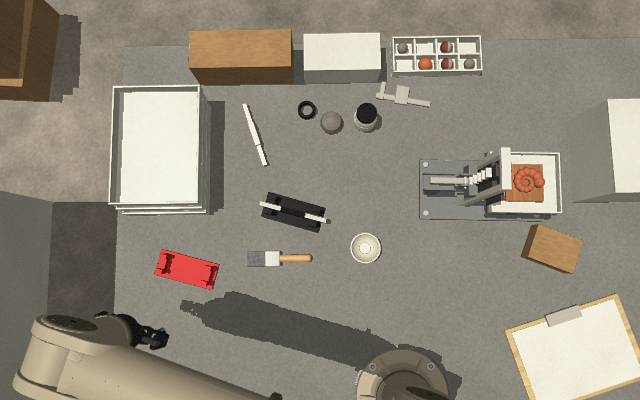

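View pics/side0.png

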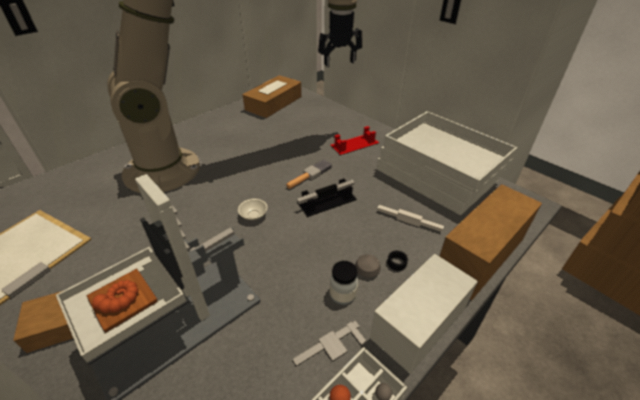

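The top view shows the black rest with the rod at about (294,212). The lift is at (420–560,150–220), with its tail towards image left. I'll enlarge both.

```bash
python3 - <<'E'
import cv2,numpy as np
t=cv2.imread("pics/top0.png")
a=cv2.resize(t[180:240,250:340],None,fx=8,fy=8,interpolation=cv2.INTER_CUBIC)[:, :720]
b=cv2.resize(t[145:225,412:512],None,fx=6,fy=6,interpolation=cv2.INTER_CUBIC)
cv2.imwrite("pics/a.png",a);cv2.imwrite("pics/b.png",b)
E
```

```text
(no output)
```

View pics/a.png

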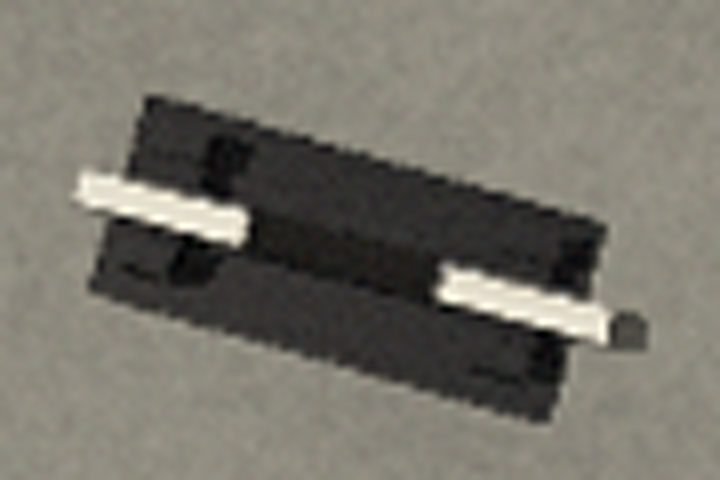

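View pics/b.png

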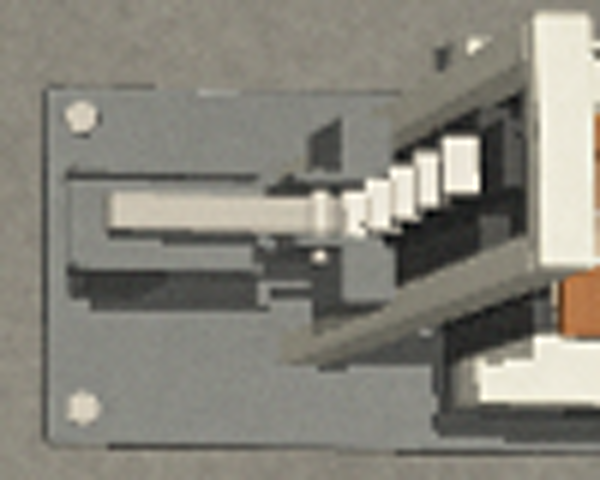

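```bash
cat > h.py <<'E'
import numpy as np
from workcell import bot, vision
def ray(name,uv,z,p=None):
    p=p or vision.camera_params(name)
    K,R,t=p["camera_matrix"],p["R"],p["t"]
    c=-R.T@t; d=R.T@np.linalg.solve(K,[uv[0],uv[1],1.])
    return c+d*(z-c[2])/d[2]
def proj(name,X,p=None):
    p=p or vision.camera_params(name)
    v=p["camera_matrix"]@(p["R"]@np.asarray(X,float)+p["t"]); return v[:2]/v[2]
E
python3 - <<'E'
from h import *
np.set_printoptions(precision=4,suppress=True)
A=lambda u,v,z:ray("top",(250+(u)/8-.5+.0625,180+v/8-.44),z)
B=lambda u,v,z:ray("top",(412+u/6-.42,145+v/6-.42),z)
e=[A(78,188,.042),A(608,325,.042)];print("rod",e,(e[0]+e[1])/2,np.linalg.norm(e[0]-e[1]),np.arctan2(*(e[1]-e[0])[[1,0]]))
c=[A(150,97,.006),A(605,222,.006),A(548,422,.006),A(92,290,.006)];print("rest",sum(c)/4,[np.linalg.norm(c[i]-c[i-1]) for i in range(4)],[np.arctan2(*(c[j]-c[i])[[1,0]]) for i,j in((0,1),(3,2))])
l=[B(47,90,.012),B(47,440,.012)];print("plate",l,np.linalg.norm(l[0]-l[1]),B(400,90,.012),B(430,447,.012))
print("bolts",B(81,117,.014),B(83,407,.014))
print("walls",B(68,175,.146),B(257,178,.146),B(70,270,.146),B(262,273,.146))
print("tail end at z .16/.17",B(107,193,.17),B(107,230,.17),B(107,193,.18),B(107,230,.18),"right",B(310,197,.17),B(310,232,.17))
E
```

```text
rod [array([0.4941, 0.3593, 0.042 ]), array([0.4471, 0.1873, 0.042 ])] [0.4706 0.2733 0.042 ] 0.1783604459016564 -1.8375432685182076
rest [0.4736 0.273  0.006 ] [np.float64(0.06762457214012331), np.float64(0.1584310729411957), np.float64(0.06940598087287458), np.float64(0.1584648453524176)] [np.float64(-1.853890272753798), np.float64(-1.86513401898104)]
plate [array([ 0.6091, -0.0678,  0.012 ]), array([ 0.4521, -0.0617,  0.012 ])] 0.15705579151061486 [ 0.6067 -0.2251  0.012 ] [ 0.4468 -0.2297  0.012 ]
bolts [ 0.5962 -0.0821  0.014 ] [ 0.4663 -0.0777  0.014 ]
walls [ 0.5482 -0.0471  0.146 ] [ 0.5459 -0.1226  0.146 ] [ 0.5098 -0.0464  0.146 ] [ 0.5075 -0.1228  0.146 ]
tail end at z .16/.17 [ 0.5369 -0.057   0.17  ] [ 0.5222 -0.0564  0.17  ] [ 0.5353 -0.0547  0.18  ] [ 0.5207 -0.0541  0.18  ] right [ 0.5342 -0.1364  0.17  ] [ 0.5203 -0.1357  0.17  ]
```

Rest and rod are at about (0.472, 0.273), with the rod direction near -1.84 rad. The mouth is at about (0.530, -0.048), and lift +x points along -1.603 rad. Tool y points down, so the turn is a yaw. I'll turn first.

Emit:
play_rows([
  [0,[0,0,0],0.12],
  [0,[0,0,0],0.125],
  [0,[0,0,0],0.125],
  [0,[0,0,0],0.125],
  [0,[0,0,0],0.125],
  [0,[0,0,0],0.125],
  [0,[0,0,0],0.125],
  [0,[0,0,0],0.125],
  [0,[0,0,0],0.125],
  [0,[0,0,0],0.125],
  [0,[0,0,0],0.125],
  [0,[0,0,0],0.125],
], grip_force=60)

```text
time: 1.1
eef_pos: [0.2105, 0.5884, 0.4041]
tool_rot: [-0.7, 0.701, -0.097, 0.097]
ft_force: [-0.1, -0.7, -0.4]
width: 0.085
```

```bash
cat >> h.py <<'E'
def to(x,y,z,yaw=None):
    s=bot.get_state(); w,a,b,c=s["tool_rot"]
    from scipy.spatial.transform import Rotation as Ro
    R=Ro.from_quat([a,b,c,w]).as_matrix()
    d=R.T@(np.array([x,y,z])-s["eef_pos"])*100
    xa=np.arctan2(R[1,0],R[0,0])
    print("t",round(s["time"],2),"pos",s["eef_pos"].round(4),"xang",round(xa,4),"down",R[2,1].round(4),"shift cm",d.round(2),"turn",None if yaw is None else round(xa-yaw,3),"F",s["ft_force"].round(2),"T",s["ft_torque"].round(3),"w",round(s["width"],4),"q7",s["q"][6].round(2))
E
python3 -c "
from h import *
to(.471,.273,.30,-.267)"
```

```text
t 1.1 pos [0.2105 0.5884 0.4041] xang -0.2741 down -1.0 shift cm [ 33.61  10.43 -23.3 ] turn -0.007 F [-0.11 -0.71 -0.44] T [0.011 0.053 0.03 ] w 0.085 q7 -1.48
```

Emit:
play_rows([
  [0,[2.8,0.87,-1.94],0],
  [0,[2.8,0.87,-1.94],0],
  [0,[2.8,0.87,-1.94],0],
  [0,[2.8,0.87,-1.94],0],
  [0,[2.8,0.87,-1.94],0],
  [0,[2.8,0.87,-1.94],0],
  [0,[2.8,0.87,-1.94],0],
  [0,[2.8,0.87,-1.94],0],
  [0,[2.8,0.87,-1.94],0],
  [0,[2.8,0.87,-1.94],0],
  [0,[2.8,0.87,-1.94],0],
  [0,[2.8,0.87,-1.94],0],
])

```text
time: 2.1
eef_pos: [0.4736, 0.2735, 0.2997]
tool_rot: [-0.701, 0.701, -0.095, 0.094]
ft_force: [0.7, 0.6, -0.1]
width: 0.0854
```

Emit:
play_rows([
  [0,[0,0,0],0],
  [0,[0,0,0],0],
])

```text
time: 2.27
eef_pos: [0.4741, 0.2724, 0.2995]
tool_rot: [-0.7, 0.701, -0.097, 0.096]
ft_force: [0.3, 0.5, 0.1]
width: 0.0853
```

```bash
python3 -c "
from h import *
import cv2
to(.471,.273,.195,-.267)
p=vision.camera_params('wrist')
im=vision.snapshot('wrist');cv2.imwrite('pics/w1.png',im[:,:,::-1])
for n,X in dict(mid=(.4706,.2733,.049),e0=(.4941,.3593,.042),e1=(.4471,.1873,.042)).items(): print(n,proj('wrist',X,p))
import json
np.savez('p1.npz',**p)
"
```

```text
t 2.27 pos [0.4741 0.2724 0.2995] xang -0.2732 down -1.0 shift cm [-3.100e-01  1.045e+01 -1.000e-02] turn -0.006 F [0.3  0.53 0.1 ] T [ 0.05   0.055 -0.003] w 0.0853 q7 -0.73
mid [315.89044417 205.14058895]
e0 [314.65181441  80.74013175]
e1 [317.13248543 298.52161345]
```

View pics/w1.png

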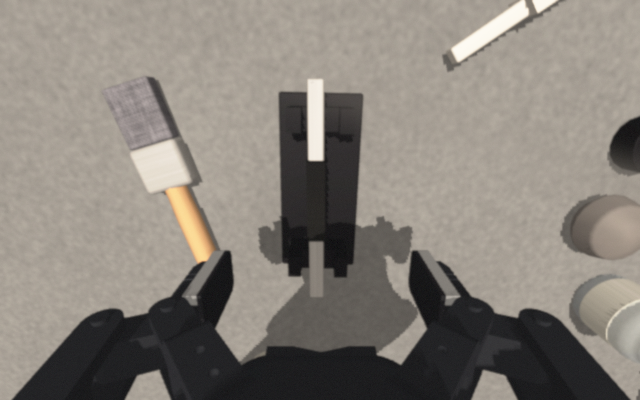

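The wrist view shows the rod's ends at (315,80) and (317,297), as predicted, so I'm descending onto the grip.

Emit:
play_rows([
  [0,[-0.3,1.0,0],0],
  [0,[0,1.5,0],0],
  [0,[0,1.5,0],0],
  [0,[0,1.5,0],0],
  [0,[0,1.5,0],0],
  [0,[0,1.2,0],0],
  [0,[0,1,0],0],
  [0,[0,0.8,0],0],
  [0,[0,0.4,0],0],
  [0,[0,0,0],0],
  [0.5,[0,0,0],0],
  [0.7,[0,0,0],0],
], grip_force=60)

```text
time: 3.32
eef_pos: [0.4704, 0.2759, 0.197]
tool_rot: [0.701, -0.7, 0.094, -0.095]
ft_force: [-0.5, 0.3, 0.7]
width: 0.0641
```

Emit:
play_rows([
  [1,[0,0,0],0],
  [1,[0,0,0],0],
  [1,[0,0,0],0],
  [1,[0,0,0],0],
  [1,[0,0,0],0],
  [1,[0,0,0],0],
])

```text
time: 3.82
eef_pos: [0.4703, 0.2758, 0.1967]
tool_rot: [0.701, -0.701, 0.094, -0.095]
ft_force: [-1.1, -0.2, 4.2]
width: 0.0127
```

```bash
python3 -c "
from h import *
to(.471,.273,.30,-.267)"
```

```text
t 3.82 pos [0.4703 0.2758 0.1967] xang -0.2681 down -1.0 shift cm [  0.14 -10.33  -0.25] turn -0.001 F [-1.14 -0.17  4.19] T [-0.097  0.038 -0.061] w 0.0127 q7 -0.68
```

Emit:
play_rows([
  [1,[0,-0.5,0],0],
  [1,[0,-1,0],0],
  [1,[0,-1.5,0],0],
  [1,[0,-1.8,0],-0.039],
  [1,[0,-1.8,0],-0.039],
  [1,[0,-1.8,0],-0.039],
  [1,[0,-1.3,0],-0.039],
  [1,[0,-0.8,0],-0.039],
  [1,[0,-0.3,0],-0.039],
  [1,[0,0,0],0],
])

```text
time: 4.65
eef_pos: [0.4703, 0.2757, 0.306]
tool_rot: [0.708, -0.707, 0.011, -0.012]
ft_force: [0.6, -0.7, -2.1]
width: 0.0131
```

```bash
python3 -c "
from h import *
to(.5337,.069,.2997,-.032)"
```

```text
t 4.65 pos [0.4703 0.2757 0.306 ] xang -0.0323 down -1.0 shift cm [  7.     0.61 -20.46] turn -0.0 F [ 0.62 -0.68 -2.08] T [ 0.041  0.028 -0.015] w 0.0131 q7 -0.51
```

Emit:
play_rows([
  [1,[0.7,0,-1.5],0],
  [1,[0.7,0,-2.2],0],
  [1,[0.7,0,-2.2],0],
  [1,[0.7,0,-2.2],0],
  [1,[0.7,0,-2.2],0],
  [1,[0.7,0,-2.2],0],
  [1,[0.7,0,-2.2],0],
  [1,[0.7,0,-2.2],0],
  [1,[0.7,0,-2.0],0],
  [1,[0.7,0.2,-1.0],0],
  [1,[0,0.2,-0.5],0],
  [1,[0,0.2,0],0],
])

```text
time: 5.65
eef_pos: [0.533, 0.0681, 0.298]
tool_rot: [-0.707, 0.707, -0.013, 0.013]
ft_force: [-0.8, 0.6, -0.9]
width: 0.013
```

```bash
python3 -c "
from h import *
import cv2
to(.5337,.069,.2997,-.032)
p=vision.camera_params('wrist')
im=vision.snapshot('wrist')[:,:,::-1]
t=vision.snapshot('top')[:,:,::-1]; s=vision.snapshot('side')[:,:,::-1]
to(.5337,.069,.2997,-.032)
np.savez('p2.npz',**p)
r=lambda a,w,h:cv2.resize(a,(w,h),interpolation=cv2.INTER_CUBIC)
top=r(t[140:230,360:510],500,300); side=r(s[200:320,140:290],375,300)[:, :300]
cv2.imwrite('pics/m2.png',np.vstack([np.hstack([top,side]),r(im[0:240],800,300)]))
"
```

```text
t 5.65 pos [0.533  0.0681 0.298 ] xang -0.0373 down -1.0 shift cm [ 0.07 -0.17  0.09] turn -0.005 F [-0.76  0.56 -0.95] T [-0.029 -0.049 -0.007] w 0.013 q7 -0.08
t 5.8 pos [0.5326 0.0708 0.2978] xang -0.0327 down -1.0 shift cm [ 0.12 -0.19 -0.18] turn -0.001 F [ 0.04  0.   -1.63] T [-0.009  0.001 -0.025] w 0.0129 q7 -0.08
```

View pics/m2.png

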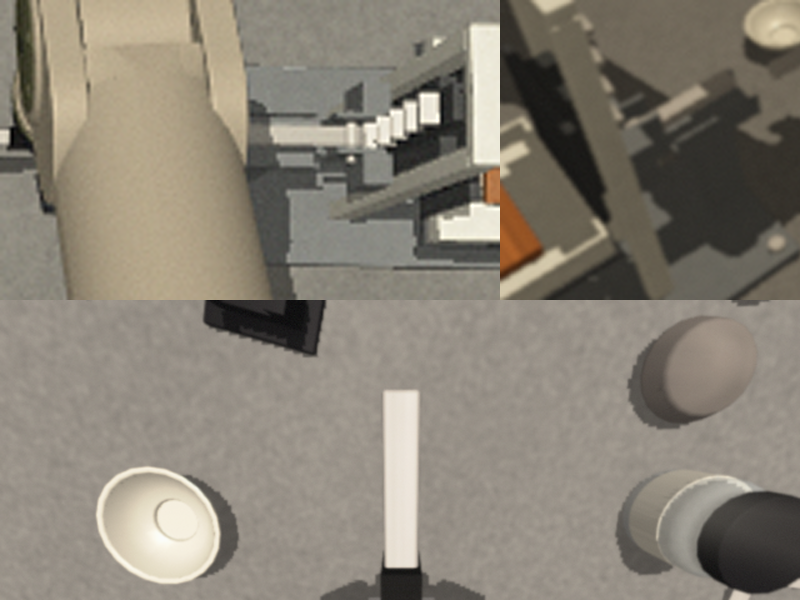

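The composite shows the arm hiding the mouth from above. The wrist camera looks backwards and shows the rod's rear end at wrist pixel (321,73), with the grip edge near (321,213). I'll check the grip offset and tilt from that.

```bash
python3 -c "
from h import *
p=dict(np.load('p2.npz'))
tcp=np.array([.5328,.0695,.298]); ux=np.array([.032,1,0])
for z in(.138,.143,.148):
  print(z,ray('wrist',(320.8,72.8),z,p)-tcp, ray('wrist',(320.8,213.6),z,p)-tcp)
p1=dict(np.load('p1.npz'))
print(p1['t'],'w1 ends',ray('wrist',(315.5,79.5),.042,p1),ray('wrist',(316.5,297),.042,p1))
c=[ray('wrist',u,.006,p1) for u in((279,93),(363,94))];print('rest far edge',c)
"
```

```text
0.138 [ 0.00378762  0.0862192  -0.16      ] [ 0.00161673  0.02727332 -0.16      ]
0.143 [ 0.00377966  0.08586904 -0.155     ] [ 0.00169364  0.02922779 -0.155     ]
0.148 [ 0.00377169  0.08551888 -0.15      ] [ 0.00177055  0.03118226 -0.15      ]
[-0.38317985  0.36426001  0.39842222] w1 ends [0.49488766 0.35991626 0.042     ] [0.44699625 0.18895391 0.042     ]
rest far edge [array([0.46334011, 0.35989928, 0.006     ]), array([0.52899583, 0.34072747, 0.006     ])]
```

Emit:
play_rows([
  [1,[0.1,-0.2,0],0],
  [1,[0,0,-0.4],0],
  [1,[0,0,-0.5],0],
  [1,[0,0,-0.5],0],
  [1,[0,0,-0.5],0],
  [1,[0,0,-0.5],0],
  [1,[0,0,-0.5],0],
  [1,[0,0,-0.3],0],
  [1,[0,0,0],0],
])

```text
time: 6.55
eef_pos: [0.533, 0.0364, 0.3003]
tool_rot: [-0.707, 0.707, -0.013, 0.013]
ft_force: [-0.5, 0.5, -0.9]
width: 0.0124
```

```bash
python3 -c "
from h import *
to(.533,.015,.2997,-.032)
import cv2
s=vision.snapshot('side')[:,:,::-1]
cv2.imwrite('pics/s3.png',cv2.resize(cv2.convertScaleAbs(s[200:310,140:290],alpha=1.8),(800,587),interpolation=cv2.INTER_CUBIC))
"
```

```text
t 6.55 pos [0.533  0.0364 0.3003] xang -0.0355 down -1.0 shift cm [ 0.07  0.06 -2.13] turn -0.003 F [-0.5   0.46 -0.95] T [ 0.013  0.018 -0.008] w 0.0124 q7 -0.02
```

View pics/s3.png

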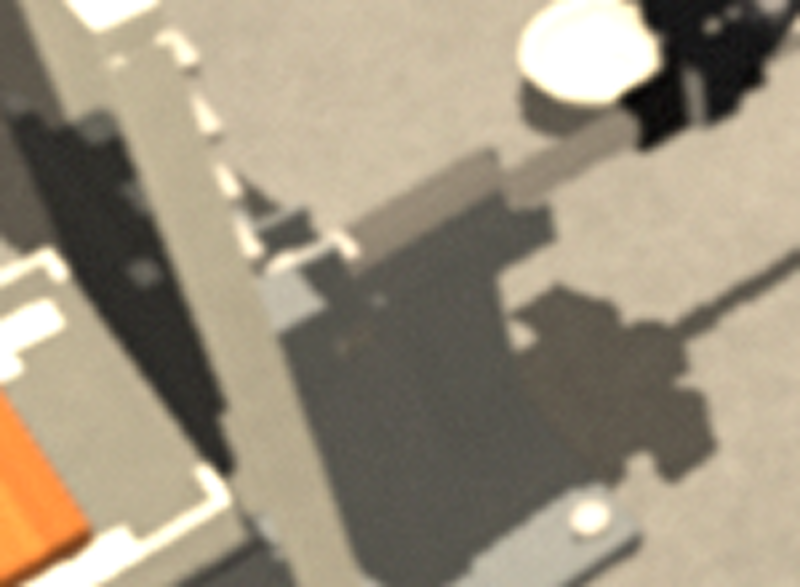

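Brightened side view: the tail's free end is at (495,155). The rod enters below and behind it at (505,200), with clearance. I'll insert the rest.

Emit:
play_rows([
  [1,[0,0,-0.5],0],
  [1,[0,0,-0.5],0],
  [1,[0,0,-0.5],0],
  [1,[0,0,-0.4],0],
  [1,[0,0,-0.2],0],
  [1,[0,0,0],0],
  [1,[0,0,0],0],
])

```text
time: 7.18
eef_pos: [0.5323, 0.0164, 0.3003]
tool_rot: [0.707, -0.707, 0.012, -0.012]
ft_force: [0.6, 0.6, -0.7]
width: 0.0128
```

```bash
cat > chk.py <<'E'
from h import *
import cv2,sys,os
Fs=[];
for i in range(3):
    s=vision.snapshot('side'); Fs.append(bot.get_state()["ft_force"])
to(.533,.015,.2997,-.032); print("Fmean",np.mean(Fs,0).round(2), [round(f[2],1) for f in Fs])
if not os.path.exists("base.npy"): np.save("base.npy",s)
b=np.load("base.npy")
print("tray diff",np.abs(b[270:360,40:190].astype(int)-s[270:360,40:190]).mean().round(2),"tail diff",np.abs(b[225:260,195:235].astype(int)-s[225:260,195:235]).mean().round(2))
# orange-cast centroid row
m=(s[...,0].astype(int)-s[...,2]>60)[255:400,0:200]; print("cast",[a.mean().round(1) for a in np.nonzero(m)])
E
python3 chk.py
```

```text
t 7.33 pos [0.5324 0.0168 0.3003] xang -0.0335 down -1.0 shift cm [ 0.07  0.06 -0.18] turn -0.001 F [ 0.14 -0.35 -0.55] T [ 0.014 -0.024 -0.04 ] w 0.0129 q7 0.02
Fmean [ 0.08 -0.05 -0.43] [np.float64(-0.4), np.float64(-0.3), np.float64(-0.6)]
tray diff 0.0 tail diff 0.0
cast [np.float64(49.5), np.float64(86.1)]
```

Emit:
play_rows([
  [1,[0,-0.1,0],0],
  [1,[0,-0.1,0],0],
  [1,[0,-0.1,0],0],
  [1,[0,-0.1,0],0],
  [1,[0,-0.1,0],0],
  [1,[0,-0.1,0],0],
  [1,[0,0,0],0],
])

```text
time: 7.92
eef_pos: [0.5324, 0.0165, 0.3065]
tool_rot: [0.707, -0.707, 0.012, -0.012]
ft_force: [-0.6, -1.0, 0.0]
width: 0.013
```

```bash
python3 chk.py
```

```text
t 8.07 pos [0.5323 0.0165 0.3063] xang -0.0339 down -1.0 shift cm [ 0.07  0.66 -0.15] turn -0.002 F [-0.45  0.04 -0.13] T [-0.015  0.007  0.02 ] w 0.0129 q7 0.02
Fmean [-0.21 -0.06 -0.86] [np.float64(-1.6), np.float64(-0.8), np.float64(-0.1)]
tray diff 0.84 tail diff 1.25
cast [np.float64(49.5), np.float64(86.0)]
```

Emit:
play_rows([
  [1,[0,-0.1,0],0],
  [1,[0,-0.1,0],0],
  [1,[0,-0.1,0],0],
  [1,[0,-0.1,0],0],
  [1,[0,0,0],0],
])

```text
time: 8.48
eef_pos: [0.5323, 0.0165, 0.3103]
tool_rot: [0.707, -0.707, 0.012, -0.012]
ft_force: [-1.0, 0.4, -3.3]
width: 0.0134
```

```bash
python3 chk.py
```

```text
t 8.63 pos [0.5323 0.0165 0.3102] xang -0.034 down -1.0 shift cm [ 0.08  1.05 -0.15] turn -0.002 F [-0.3  -0.28 -2.97] T [ 0.175  0.011 -0.007] w 0.013 q7 0.01
Fmean [-0.52 -0.02 -2.79] [np.float64(-2.9), np.float64(-2.5), np.float64(-3.0)]
tray diff 1.12 tail diff 2.13
cast [np.float64(49.5), np.float64(86.0)]
```

Emit:
play_rows([
  [1,[0,-0.1,0],0],
  [1,[0,-0.1,0],0],
  [1,[0,-0.1,0],0],
  [1,[0,-0.1,0],0],
  [1,[0,0,0],0],
])

```text
time: 9.05
eef_pos: [0.5324, 0.0164, 0.3145]
tool_rot: [-0.707, 0.707, -0.012, 0.012]
ft_force: [-1.0, -0.2, -3.6]
width: 0.0131
```

```bash
python3 chk.py
```

```text
t 9.2 pos [0.5323 0.0164 0.3143] xang -0.034 down -1.0 shift cm [ 0.07  1.46 -0.14] turn -0.002 F [ 0.6  -0.24 -2.37] T [ 0.062  0.086 -0.033] w 0.0129 q7 0.01
Fmean [ 0.15  0.18 -2.91] [np.float64(-2.6), np.float64(-3.8), np.float64(-2.4)]
tray diff 1.7 tail diff 3.48
cast [np.float64(49.6), np.float64(86.1)]
```

Contact came at TCP z of about 0.308, with about 2 N of spring. I'll go on to about 12 mm of lift, then in small steps.

Emit:
play_rows([
  [1,[0,-0.1,0],0],
  [1,[0,-0.1,0],0],
  [1,[0,-0.1,0],0],
  [1,[0,-0.1,0],0],
  [1,[0,-0.1,0],0],
  [1,[0,-0.1,0],0],
  [1,[0,0,0],0],
])

```text
time: 9.78
eef_pos: [0.5324, 0.0165, 0.3205]
tool_rot: [0.707, -0.707, 0.012, -0.012]
ft_force: [-0.1, -0.4, -3.5]
width: 0.013
```

```bash
python3 chk.py
```

```text
t 9.93 pos [0.5324 0.0166 0.3204] xang -0.0338 down -1.0 shift cm [ 0.07  2.07 -0.16] turn -0.002 F [-0.26 -1.03 -2.63] T [0.105 0.006 0.014] w 0.013 q7 0.01
Fmean [-0.14 -0.65 -2.6 ] [np.float64(-2.1), np.float64(-3.1), np.float64(-2.6)]
tray diff 2.68 tail diff 5.5
cast [np.float64(49.7), np.float64(86.1)]
```

Emit:
play_rows([
  [1,[0,-0.1,0],0],
  [1,[0,-0.1,0],0],
  [1,[0,0,0],0],
])

```text
time: 10.18
eef_pos: [0.5324, 0.0165, 0.3225]
tool_rot: [0.707, -0.707, 0.012, -0.012]
ft_force: [-0.7, -0.8, -2.5]
width: 0.013
```

```bash
python3 chk.py
```

```text
t 10.33 pos [0.5323 0.0165 0.3223] xang -0.0339 down -1.0 shift cm [ 0.07  2.26 -0.15] turn -0.002 F [-1.04 -0.53 -2.9 ] T [ 0.034 -0.001 -0.04 ] w 0.0132 q7 0.01
Fmean [-0.22 -0.75 -2.73] [np.float64(-2.7), np.float64(-2.5), np.float64(-2.9)]
tray diff 3.23 tail diff 6.08
cast [np.float64(49.7), np.float64(86.1)]
```

Emit:
play_rows([
  [1,[0,-0.1,0],0],
  [1,[0,0,0],0],
])

```text
time: 10.5
eef_pos: [0.5324, 0.0165, 0.3234]
tool_rot: [-0.707, 0.707, -0.012, 0.012]
ft_force: [-0.6, -0.7, -3.0]
width: 0.0127
```

```bash
python3 chk.py
```

```text
t 10.65 pos [0.5323 0.0165 0.3233] xang -0.0339 down -1.0 shift cm [ 0.07  2.36 -0.15] turn -0.002 F [-0.17 -0.33 -3.39] T [ 0.057  0.04  -0.041] w 0.0128 q7 0.01
Fmean [-0.34 -0.8  -2.79] [np.float64(-3.0), np.float64(-2.0), np.float64(-3.4)]
tray diff 3.77 tail diff 6.44
cast [np.float64(49.8), np.float64(86.1)]
```

Emit:
play_rows([
  [1,[0,-0.1,0],0],
  [1,[0,0,0],0],
])

```text
time: 10.82
eef_pos: [0.5325, 0.0166, 0.3247]
tool_rot: [0.707, -0.707, 0.012, -0.012]
ft_force: [0.0, -0.0, -1.2]
width: 0.0129
```

```bash
python3 chk.py
```

```text
t 10.97 pos [0.5325 0.0166 0.3245] xang -0.0338 down -1.0 shift cm [ 0.06  2.48 -0.15] turn -0.002 F [ 0.17 -0.38 -0.16] T [ 0.031 -0.018 -0.061] w 0.0128 q7 0.01
Fmean [ 0.28 -0.19 -1.34] [np.float64(-1.5), np.float64(-2.3), np.float64(-0.2)]
tray diff 12.17 tail diff 7.25
cast [np.float64(50.6), np.float64(86.2)]
```

The tray has begun to sink. I'll raise 1 mm for margin and hold.

Emit:
play_rows([
  [1,[0,-0.1,0],0],
  [1,[0,0,0],0],
  [1,[0,0,0],0],
  [1,[0,0,0],0],
])

```text
time: 11.3
eef_pos: [0.5323, 0.0166, 0.3252]
tool_rot: [0.707, -0.707, 0.012, -0.012]
ft_force: [0.1, 0.4, -2.3]
width: 0.0131
```

```bash
python3 chk.py
```

```text
t 11.45 pos [0.5323 0.0166 0.3251] xang -0.0338 down -1.0 shift cm [ 0.08  2.54 -0.16] turn -0.002 F [ 0.67  1.06 -3.22] T [ 0.173 -0.078  0.024] w 0.0132 q7 0.01
Fmean [ 0.32  0.64 -2.56] [np.float64(-2.6), np.float64(-1.9), np.float64(-3.2)]
tray diff 24.66 tail diff 7.01
cast [np.float64(52.6), np.float64(86.0)]
```

Emit:
play_rows([
  [1,[0,0,0],0],
  [1,[0,0,0],0],
  [1,[0,0,0],0],
  [1,[0,0,0],0],
  [1,[0,0,0],0],
  [1,[0,0,0],0],
  [1,[0,0,0],0],
  [1,[0,0,0],0],
  [1,[0,0,0],0],
  [1,[0,0,0],0],
  [1,[0,0,0],0],
  [1,[0,0,0],0],
])

```text
time: 12.45
eef_pos: [0.5323, 0.0166, 0.3251]
tool_rot: [-0.707, 0.707, -0.012, 0.012]
ft_force: [0.5, 0.2, -2.0]
width: 0.0134
```

```bash
python3 chk.py
```

```text
t 12.6 pos [0.5323 0.0165 0.3252] xang -0.034 down -1.0 shift cm [ 0.07  2.55 -0.15] turn -0.002 F [-0.24 -0.59 -3.87] T [ 0.154 -0.057  0.019] w 0.013 q7 0.01
Fmean [ 0.78  0.09 -2.93] [np.float64(-2.6), np.float64(-2.3), np.float64(-3.9)]
tray diff 36.86 tail diff 7.1
cast [np.float64(57.6), np.float64(84.1)]
```

Emit:
play_rows([
  [1,[0,0,0],0],
  [1,[0,0,0],0],
  [1,[0,0,0],0],
  [1,[0,0,0],0],
  [1,[0,0,0],0],
  [1,[0,0,0],0],
  [1,[0,0,0],0],
  [1,[0,0,0],0],
  [1,[0,0,0],0],
  [1,[0,0,0],0],
  [1,[0,0,0],0],
  [1,[0,0,0],0],
])

```text
time: 13.6
eef_pos: [0.5323, 0.0166, 0.3252]
tool_rot: [-0.707, 0.707, -0.012, 0.012]
ft_force: [-0.0, 0.7, -2.0]
width: 0.0131
```

Emit:
play_rows([
  [1,[0,0,0],0],
  [1,[0,0,0],0],
  [1,[0,0,0],0],
  [1,[0,0,0],0],
  [1,[0,0,0],0],
  [1,[0,0,0],0],
  [1,[0,0,0],0],
  [1,[0,0,0],0],
  [1,[0,0,0],0],
  [1,[0,0,0],0],
  [1,[0,0,0],0],
  [1,[0,0,0],0],
])

```text
time: 14.6
eef_pos: [0.5323, 0.0166, 0.3252]
tool_rot: [-0.707, 0.707, -0.012, 0.012]
ft_force: [1.2, 0.6, -1.6]
width: 0.0127
```

```bash
python3 chk.py
```

```text
t 14.75 pos [0.5323 0.0165 0.3252] xang -0.0339 down -1.0 shift cm [ 0.07  2.55 -0.15] turn -0.002 F [ 0.75  0.42 -2.37] T [ 0.166 -0.104  0.015] w 0.013 q7 0.01
Fmean [ 0.75  0.26 -2.45] [np.float64(-2.3), np.float64(-2.7), np.float64(-2.4)]
tray diff 44.39 tail diff 7.21
cast [np.float64(63.5), np.float64(84.1)]
```

Emit:
play_rows([
  [1,[0,0,0],0],
  [1,[0,0,0],0],
  [1,[0,0,0],0],
  [1,[0,0,0],0],
  [1,[0,0,0],0],
  [1,[0,0,0],0],
  [1,[0,0,0],0],
  [1,[0,0,0],0],
  [1,[0,0,0],0],
  [1,[0,0,0],0],
  [1,[0,0,0],0],
  [1,[0,0,0],0],
])

```text
time: 15.75
eef_pos: [0.5323, 0.0165, 0.3253]
tool_rot: [-0.707, 0.707, -0.012, 0.012]
ft_force: [0.5, 0.2, -1.7]
width: 0.013
```

```bash
python3 chk.py
```

```text
t 15.9 pos [0.5323 0.0165 0.3253] xang -0.0339 down -1.0 shift cm [ 0.07  2.56 -0.15] turn -0.002 F [-0.43 -0.28 -2.44] T [ 0.187 -0.043  0.008] w 0.0129 q7 0.01
Fmean [ 0.05  0.24 -2.81] [np.float64(-3.0), np.float64(-3.0), np.float64(-2.4)]
tray diff 44.38 tail diff 7.25
cast [np.float64(63.5), np.float64(84.1)]
```

Emit:
play_rows([
  [1,[0,0,0],0],
  [1,[0,0,0],0],
  [1,[0,0,0],0],
  [1,[0,0,0],0],
  [1,[0,0,0],0],
  [1,[0,0,0],0],
  [1,[0,0,0],0],
  [1,[0,0,0],0],
  [1,[0,0,0],0],
  [1,[0,0,0],0],
  [1,[0,0,0],0],
  [1,[0,0,0],0],
])

```text
time: 16.9
eef_pos: [0.5323, 0.0165, 0.3253]
tool_rot: [-0.707, 0.707, -0.012, 0.012]
ft_force: [0.5, 0.3, -2.4]
width: 0.0128
```

```bash
python3 chk.py; python3 -c "
from h import *
import cv2
s=vision.snapshot('side')[:,:,::-1]
cv2.imwrite('pics/s4.png',cv2.resize(s[170:400,0:300],(780,598)))"
```

```text
t 17.05 pos [0.5323 0.0165 0.3253] xang -0.034 down -1.0 shift cm [ 0.07  2.56 -0.15] turn -0.002 F [-0.64  0.09 -2.78] T [ 0.202 -0.025 -0.031] w 0.0133 q7 0.01
Fmean [-0.06  0.71 -2.16] [np.float64(-2.5), np.float64(-1.2), np.float64(-2.8)]
tray diff 44.39 tail diff 7.26
cast [np.float64(63.4), np.float64(84.0)]
```

View pics/s4.png

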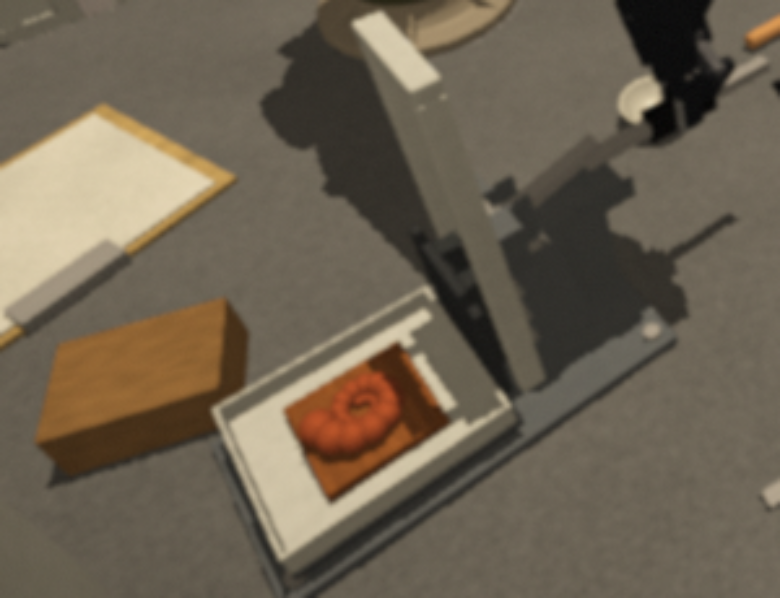

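The side view shows the tray resting on the base plate at (370,450), and the cast stationary over 2 s. Now I lower the tail gently and draw the rod out.

Emit:
play_rows([
  [1,[0,0.2,0],0],
  [1,[0,0.25,0],0],
  [1,[0,0.25,0],0],
  [1,[0,0.25,0],0],
  [1,[0,0.25,0],0],
  [1,[0,0.25,0],0],
  [1,[0,0.25,0],0],
  [1,[0,0.25,0],0],
  [1,[0,0.25,0],0],
  [1,[0,0.2,0],0],
  [1,[0,0.1,0],0],
  [1,[0,0,0],0],
])

```text
time: 18.1
eef_pos: [0.5323, 0.0164, 0.3]
tool_rot: [-0.707, 0.707, -0.012, 0.012]
ft_force: [-0.1, 0.3, -1.9]
width: 0.0129
```

```bash
python3 chk.py
```

```text
t 18.25 pos [0.5324 0.0165 0.3004] xang -0.0339 down -1.0 shift cm [ 0.07  0.07 -0.15] turn -0.002 F [-0.4   0.38 -0.99] T [ 0.028  0.022 -0.042] w 0.0131 q7 0.02
Fmean [-0.4   0.04 -1.35] [np.float64(-2.2), np.float64(-0.9), np.float64(-1.0)]
tray diff 44.31 tail diff 0.99
cast [np.float64(63.5), np.float64(84.2)]
```

Emit:
play_rows([
  [1,[0,0,0.4],0],
  [1,[0,0,0.8],0],
  [1,[0,0,0.8],0],
  [1,[0,0,0.8],0],
  [1,[0,0,0.8],0],
  [1,[0,0,0.8],0],
  [1,[0,0,0.8],0],
  [1,[0,0,1],0],
  [1,[0,0,1],0],
  [1,[0,0,1],0],
  [1,[0,0,0.6],0],
  [1,[0,0,0],0],
])

```text
time: 19.25
eef_pos: [0.5352, 0.1066, 0.3001]
tool_rot: [0.707, -0.707, 0.011, -0.011]
ft_force: [0.5, -0.3, -1.2]
width: 0.0126
```

```bash
python3 chk.py; python3 -c "
from h import *
to(.4743,.2763,.30,-.286)"
```

```text
t 19.4 pos [0.5354 0.104  0.3003] xang -0.0344 down -1.0 shift cm [ 0.07  0.06 -8.9 ] turn -0.002 F [ 0.04  0.02 -1.34] T [0.021 0.061 0.034] w 0.0127 q7 -0.14
Fmean [-0.44  0.33 -1.24] [np.float64(-1.0), np.float64(-1.4), np.float64(-1.3)]
tray diff 44.25 tail diff 23.43
cast [np.float64(63.4), np.float64(83.9)]
t 19.4 pos [0.5354 0.104  0.3003] xang -0.0344 down -1.0 shift cm [-6.7   0.02 17.01] turn 0.252 F [ 0.04  0.02 -1.34] T [0.021 0.061 0.034] w 0.0127 q7 -0.14
```

Rod out; moving back above the rest.

Emit:
play_rows([
  [1,[-0.5,0,1.2],0],
  [1,[-0.7,0,1.8],0],
  [1,[-0.7,0,1.8],0],
  [1,[-0.7,0,1.8],0],
  [1,[-0.7,0,1.8],0],
  [1,[-0.7,0,1.8],0],
  [1,[-0.7,0,1.8],0],
  [1,[-0.7,0,1.8],0],
  [1,[-0.7,0,1.8],0],
  [1,[-0.6,0,1.3],0],
  [1,[0,0,0.1],0],
  [1,[0,0,0],0],
])

```text
time: 20.4
eef_pos: [0.4741, 0.2767, 0.3002]
tool_rot: [-0.707, 0.707, -0.012, 0.012]
ft_force: [-0.1, 0.0, -0.7]
width: 0.0128
```

Emit:
play_rows([
  [1,[0,0,0],0.042],
  [1,[0,0,0],0.042],
  [1,[0,0,0],0.042],
  [1,[0,0,0],0.042],
  [1,[0,0,0],0.042],
  [1,[0,0,0],0.042],
  [1,[0,0,0],0],
  [1,[0,0,0],0],
])

```text
time: 21.07
eef_pos: [0.4748, 0.2752, 0.3003]
tool_rot: [-0.7, 0.7, -0.101, 0.101]
ft_force: [0.6, 0.1, -0.9]
width: 0.0133
```

```bash
python3 -c "
from h import *
import cv2
to(.4743,.2763,.1975,-.286)
p=vision.camera_params('wrist')
im=vision.snapshot('wrist')[:,:,::-1];s=vision.snapshot('side')[:,:,::-1]
np.savez('p3.npz',**p)
cv2.imwrite('pics/w5.png',np.hstack([im[0:400,120:520],cv2.resize(s[140:240,270:370],(400,400),interpolation=cv2.INTER_CUBIC)]))
to(.4743,.2763,.1975,-.286)
"
```

```text
t 21.07 pos [0.4748 0.2752 0.3003] xang -0.2869 down -1.0 shift cm [-0.09 10.28  0.1 ] turn -0.001 F [ 0.59  0.12 -0.9 ] T [ 0.021 -0.033 -0.012] w 0.0133 q7 -0.74
t 21.17 pos [0.4745 0.2758 0.3003] xang -0.2859 down -1.0 shift cm [-0.04 10.28  0.04] turn 0.0 F [-0.    0.02 -1.17] T [ 0.011 -0.025 -0.038] w 0.013 q7 -0.74
```

View pics/w5.png

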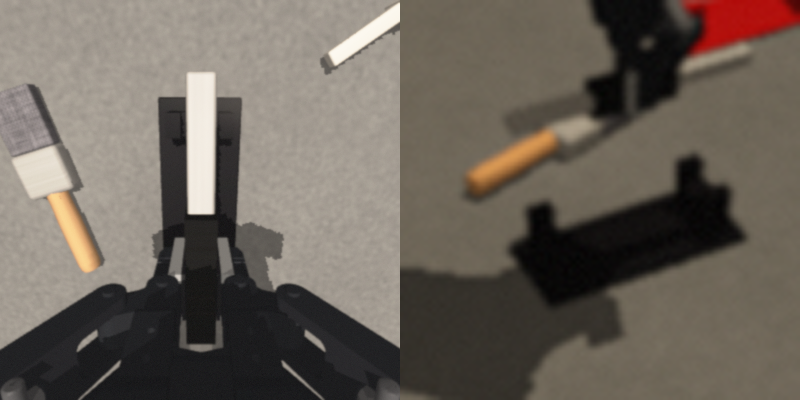

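In the wrist view (left) the rod, at column 201, is centred on and parallel to the base, at columns 159–241, and hasn't slipped. Lowering now.

Emit:
play_rows([
  [1,[-0.05,1.0,0],0],
  [1,[0,1.5,0],0],
  [1,[0,1.5,0],0],
  [1,[0,1.5,0],0],
  [1,[0,1.3,0],0],
  [1,[0,1,0],0],
  [1,[0,0.8,0],0],
  [1,[0,0.6,0],0],
  [1,[0,0.4,0],0],
  [1,[0,0.4,0],0],
  [1,[0,0.2,0],0],
  [1,[0,0,0],0],
])

```text
time: 22.17
eef_pos: [0.4737, 0.2768, 0.1982]
tool_rot: [-0.7, 0.7, -0.101, 0.101]
ft_force: [0.0, -0.3, -0.9]
width: 0.013
```

```bash
python3 -c "
from h import *
to(.4743,.2763,.1967,-.286)"
```

```text
t 22.17 pos [0.4737 0.2768 0.1982] xang -0.2859 down -1.0 shift cm [ 0.08  0.15 -0.03] turn 0.0 F [ 0.01 -0.27 -0.9 ] T [-0.012  0.029 -0.013] w 0.013 q7 -0.69
```

Lower another 1 mm, open, then rise.

Emit:
play_rows([
  [1,[0,0.1,0],0],
  [1,[0,0.03,0],0],
  [1,[0,0,0],0],
  [0.8,[0,0,0],0],
  [0.6,[0,0,0],0],
  [0.4,[0,0,0],0],
  [0.2,[0,0,0],0],
  [0,[0,0,0],0],
  [0,[0,0,0],0],
  [0,[0,0,0],0],
  [0,[0,0,0],0],
  [0,[0,0,0],0],
])

```text
time: 23.17
eef_pos: [0.4737, 0.2767, 0.197]
tool_rot: [-0.7, 0.7, -0.101, 0.101]
ft_force: [-0.7, -0.7, -0.6]
width: 0.0855
```

```bash
python3 -c "
from h import *
to(.4743,.2763,.30,-.286)"
```

```text
t 23.17 pos [0.4737 0.2767 0.197 ] xang -0.286 down -1.0 shift cm [  0.07 -10.3   -0.03] turn 0.0 F [-0.69 -0.67 -0.6 ] T [ 0.009 -0.035  0.022] w 0.0855 q7 -0.69
```

Emit:
play_rows([
  [0,[0,-0.4,0],0],
  [0,[0,-1,0],0],
  [0,[0,-1.5,0],0],
  [0,[0,-1.5,0],0],
  [0,[0,-1.5,0],0],
  [0,[0,-1.5,0],0],
  [0,[0,-1.5,0],0],
  [0,[0,-1.5,0],0],
  [0,[0,-1,0],0],
  [0,[0,-0.5,0],0],
  [0,[0,0,0],0],
  [0,[0,0,0],0],
])

```text
time: 24.17
eef_pos: [0.4735, 0.2768, 0.3158]
tool_rot: [0.7, -0.7, 0.101, -0.101]
ft_force: [-0.2, 0.4, -0.5]
width: 0.0854
```

```bash
python3 -c "
from h import *
import cv2
to(.4743,.2763,.30,-.286)
im=vision.snapshot('wrist')[:,:,::-1];s=vision.snapshot('side')[:,:,::-1]
cv2.imwrite('pics/w6.png',np.hstack([im[0:400,120:520],cv2.resize(s[140:240,270:370],(400,400),interpolation=cv2.INTER_CUBIC)]))
"; python3 chk.py
```

```text
t 24.17 pos [0.4735 0.2768 0.3158] xang -0.2858 down -1.0 shift cm [ 0.09  1.58 -0.02] turn 0.0 F [-0.17  0.39 -0.51] T [ 0.011 -0.005  0.001] w 0.0854 q7 -0.75
t 24.42 pos [0.4735 0.2767 0.3151] xang -0.286 down -1.0 shift cm [ 13.1    1.56 -23.42] turn -0.254 F [ 0.63  1.47 -0.01] T [ 0.088  0.042 -0.006] w 0.0859 q7 -0.75
Fmean [ 0.18  0.42 -0.13] [np.float64(-0.7), np.float64(0.3), np.float64(-0.0)]
tray diff 44.27 tail diff 16.7
cast [np.float64(63.4), np.float64(83.6)]
```

View pics/w6.png

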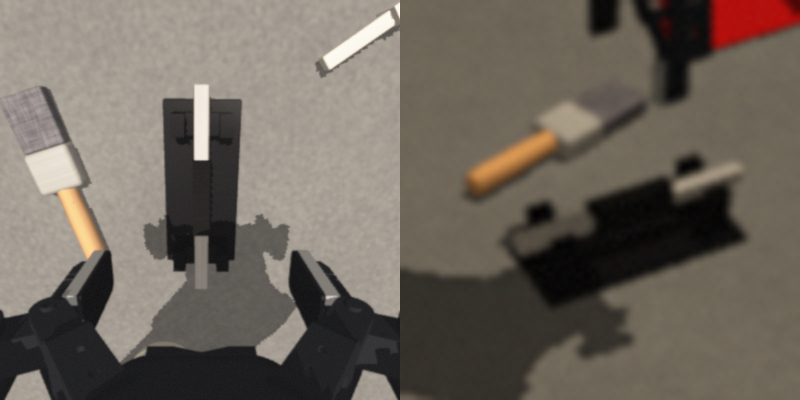

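The rod lies in both notches (ends at (201,85) and (201,288) in the wrist view), level in the side view, and the gripper is clear. Handing in.

```bash
python3 -c "
from workcell import bot
print(bot.finish_job())"
```

```text
the job is handed in; nothing more can be done
None
```

The job is done and handed in at about 24.5 s of the 67 s allowed; the hand-in gives no verdict.

- **Levering:** I took the rod from the black rest and slid its tip about 29 mm into the guard channel. The tail was met at a tool height of about 0.308 m. It let go about 15–16 mm higher, and I raised it 1 mm more for margin. The measured tail load was about 2–3 N, against the 8 N limit.
- **Tray:** I held the tail up until the tray was down. It had stopped moving when checked over 2 s, and the side picture showed it on the base plate.
- **Return:** I lowered the tail, drew the rod out, laid it back in the rest and raised the gripper clear.

**Last checks:** The wrist and side pictures show the rod centred, lying level in both notches, with the gripper open and touching nothing. The cast stayed at the bottom (its image row has not changed since it stopped). No contact with other objects showed in the forces, and none disagreed with the pictures. I took no last overall picture of the bench.

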